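Bring the counter lamp over the tasting dish

TASK

Light up the tasting dish: by the upright black grip on its arm, swing the counter lamp round until its head will come centrally over the dish of cheese cubes, keeping the head folded up meanwhile, and let go. Then take the lamp head by its steel bow handle and fold it down until it is level over the dish. Do not swing the arm by the head, and leave the dish, the cheese wedge, the price stand, the jar and the pepper mill where they stand.

Things in the scene. Friction and masses are not known exactly. Their poses are not given: they have to be found in the camera images.
- lamp_base: Fixed dark steel lamp foot, 110 mm across, with an upright 18 mm post. Origin on the counter at the post's centre; the arm swings about the vertical (z) line through this origin, the arm's pivot is 170 mm above it.
- lamp_arm: Level aluminium bar, 16 mm thick and wide, its centre line 170 mm above the counter. Origin on the vertical pivot; its x axis points outward along the bar, z up. It swings on a stiff friction pivot, up to 2.2 rad either way from pointing along the foot's +x (away from the robot, more or less) axis; it takes about 5 N at the grip, and the arm stays where it is left.
- black_grip (a point): Upright round black grip on top of the bar, 90 mm out from the pivot, 23 mm diameter at the top and 22 mm in the middle; it stands free from 178 to 229 mm above the counter. This point is on its axis, 205 mm above the counter.
- lamp_aim (a point): Point that goes with the arm, 216 mm out from its pivot at bar height: the centre of the round lamp head when the head is level. This must come above the dish.
- lamp_head: Round red lamp head, 96 mm across, 20 mm thick, white light face beneath. Origin on its level hinge at the bar's end, 158 mm from the arm's pivot; x points outward through the disc centre (58 mm) to the bow, z is vertical when the head is level. It starts 0.75 to 1.05 rad up; no stop at level (turns to 0.5 rad below). The hinge is stiff (about 2 N at the bow) and stays where left.
- bow_handle (a point): Middle of the crossbar of the steel bow handle at the head's outer edge: round bar, 10 mm diameter, 60 mm long, parallel to the head's hinge and 140 mm from it, with an opening of about 28 x 58 mm between bar and head. Gripped from above across the bar, it turns between the fingers as the head folds down in an arc about the hinge.
- sample_dish: Grey-blue glazed dish with cheese cubes, 91 mm across, 22 mm high, loose. Origin at the centre of its underside. It stands to the left or right of the lamp, about 216 mm (203 to 226) from the post's axis.
- cheese_wedge_1: Wrapped orange cheese wedge, 119 x 78 x 56 mm, loose, on the other side of the lamp. Bystander. Origin at the centre of its underside.
- price_stand: Small slate card in a wooden foot, 24 x 70 x 64 mm, loose, beyond the lamp. Bystander. Origin at the centre of its underside.
- mustard_jar: Mustard jar with a white lid, 72 mm across, 94 mm high, behind on the right. Bystander. Origin at the centre of its underside.
- pepper_mill: Wooden pepper mill, 58 mm across, 150 mm high, behind on the left. Bystander. Origin at the centre of its underside.
There are look-alikes about, which are no part of the job. Leave any orange or yellow look-alike of the sample_dish alone.

How it is judged:
On the way:
1. the arm has been swung so that the head will come over the dish (within 35 mm), the head is still folded up (over 0.4 rad), and the hand has let go of the lamp (horizontal distance between lamp_aim and sample_dish below 0.035 m and angle between lamp_head's own z axis and vertical above 0.4 rad and contact force between the fingers and lamp_arm below 0.2 N), for 0.2 s.
At the end, for the whole second after the job is handed in: The lamp stands still with its head level (within 0.15 rad, about 9 degrees) and the head's centre line within 35 mm of the dish's centre (horizontal distance between lamp_aim and sample_dish below 0.035 m and angle between lamp_head's own z axis and vertical below 0.15 rad and angular speed of lamp_head below 0.05 rad/s); the robot touches nothing.
It fails at once if the lamp head is handled (over 2 N) while the arm is not yet over the dish (more than 60 mm off) (contact force between the fingers and lamp_head above 2 N and horizontal distance between lamp_aim and sample_dish above 0.06 m).
It fails at once if the dish or a bystander is moved more than 25 mm (distance of any of sample_dish, cheese_wedge_1, price_stand, mustard_jar, pepper_mill from where it was at the start of the episode above 0.025 m).
It also fails if it takes over 51 s, if anything falls off the work surface, if the arm or the gripper's body presses on something with over 40 N, if the wrist force passes 120 N, or if a joint passes its speed limit or range.

ROBOT

A 6-joint arm with a two-finger parallel gripper is mounted at the origin on a cart in front of the work surface, level with it; the furniture and walls round the work are solid. World frame = base frame: x ahead of the robot, y to its left, z up, the work surface at z = 0. Lengths are in m, angles in rad, forces in N, time in s.
With the tool pointing down it reaches from about 0.3 to 0.75 m from the base axis. Payload 8.5 kg.
Tool frame: the origin (TCP) lies midway between the tips of the shut fingers; the grasp point (between the pads) lies 19 mm behind it; z points along the fingers, y is the direction in which the jaws open and shut (so a half turn about z gives the same grasp; the last joint's range is limited). The gripper opens to 85 mm and grips with 20 to 120 N. Pads are 22 mm wide; open, the fingers measure 114 mm over their backs; the gripper's body (76 mm by 85 mm) begins 54 mm behind the grasp point. The pads swing forward as they close: fully open they stand 13 mm farther back than shut.
Start: joints at [0.935, 0.381, 1.297, -0, 1.464, -0.215], TCP at [0.225, 0.502, 0.231] pointing down, gripper open.
Joint ranges: [-3.11, 3.11], [-0.89, 2.33], [0.22, 2.48], [-1.42, 4.56], [0.17, 2.85], [-2.88, 2.88]. Speed limits (rad/s): [2.39, 2.39, 3.14, 3.14, 3.14, 3.14].

INTERFACE

Orientations are given as a 3x3 rotation matrix whose columns are the frame's x, y, z axes.
In Python, from bench import get_state, snapshot, job_done gives the robot as it stands.
- The arm moves only by the tool arm_command, never from a script. Its argument "increments" is a list of rows, each a list of 7 numbers: the opening, from 0 (shut) to 1 (fully open), then the shift along the tool's x, y, z in mm, then the turn, a rotation vector about the tool's x, y, z in rad. In form: [[grip, dx, dy, dz, wx, wy, wz], ...]. A call has exactly 10 rows; each row is the pose to reach, as a shift and turn from the pose measured when the call began, along the tool's axes at that moment; what a row does not reach only later rows make up. A row lasts 1/10 s, in which the tool goes at most 50 mm and 8.59 degrees, less where a joint would pass 70% of its speed; a pose out of reach is approached as far as the arm can. A call with a gripper value outside its range is refused whole. The fingers move at their own pace and stop on an object; "force" is the grip in N (left out, the last holds). Time passes only in rows, so rows that repeat a pose let the fingers close, or fill a call up. It gives the time, the measured TCP pose, the force and the opening at its end, in the units of the state.
- get_state(): the state, without advancing time (a new reading comes with each control period).
- snapshot(name): name is "side" or "top"; returns a dict with "color" (420x560x3 uint8, red, green, blue), "z_map" (420x560 float32, m along the optical axis (not along the pixel's ray), 0 where there is no reading), "fovy" (degrees; the focal length in pixels is half the picture's height over the tangent of half this angle, whatever the lens; pixels are square), "cx", "cy" (the principal point, pixels), "view" (4x4, takes a point from world to camera coordinates). Camera axes: x right, y up, looking along -z (the intrinsics and any distortion apply to the point x, -y, -z); pixel columns grow to the right and rows downward; lengths in m; the calibration is good to about 2 mm. A picture is of the moment at which its call begins.
- job_done(): hands the job in, once; it reports no verdict.
The state is a dict: "t": time; "joint_pos": joint angles; "dq": joint speeds; "joint_efforts": joint torques, N m; "position": TCP position; "ee_rot": TCP orientation; "contact_force": force on the tool from outside, world axes, zero at the start; "moment": the same for the moment, N m; "opening": finger opening in m.
Only numpy, scipy, OpenCV 4.12 (cv2) and the standard library are available. Lean on these libraries where they do the work, as an engineer would, in place of code of your own. Each camera call takes 0.05 s, during which the arm holds its last target. There are 200 camera calls.

## Working session

There is one attempt and no reset: what is moved stays moved. The work goes in short steps, Python scripts to look and compute and a tool call to move; the robot and the scene stay as the last step left them, time stands still between calls to the robot, and variables do not carry over. Pictures are saved under pics/ and viewed, on a budget of 10 in all, crops included, one or two more only if the job needs it, and the job is handed in when it is done.

Besides the shell and the picture viewer there is one more tool, called after "Emit:" as name([rows], argument=value, ...), one row to a line, values as JSON. arm_command: Moves the arm, as the interface text tells. Its arguments: {"type":"object","properties":{"increments":{"type":"array","items":{"type":"array","items":{"type":"number"}}},"force":{"type":"number"}},"required":["increments"]}

```bash
mkdir -p pics; cat > h.py <<'E'
import numpy as np, cv2
from bench import get_state, snapshot, job_done
def snap(name,fn=None):
    s=snapshot(name)
    if fn: cv2.imwrite('pics/'+fn,s['color'][:,:,::-1])
    return s
def cloud(s):
    z=s['z_map'];H,W=z.shape
    f=H/2/np.tan(np.radians(s['fovy'])/2)
    v,u=np.mgrid[:H,:W]
    P=np.stack([(u-s['cx'])/f*z,-(v-s['cy'])/f*z,-z,np.ones_like(z)],-1)
    P=P@np.linalg.inv(s['view']).T
    P=P[...,:3]; P[z==0]=np.nan
    return P
E
python3 - <<'E'
from h import *
for n in('top','side'):
    s=snap(n,n+'0.png'); np.savez(n+'0.npz',c=s['color'],P=cloud(s)); print({k:s[k] for k in s if k not in('color','z_map')})
st=get_state();print(st)
E
```

```text
{'fovy': 49.42353251004059, 'cx': 271.53520053562795, 'cy': 209.4268537842322, 'view': array([[ 0.00195846, -0.99942127,  0.0339602 , -0.01348807],
       [ 0.9810022 ,  0.008508  ,  0.19380995, -0.60443359],
       [-0.19398672,  0.03293546,  0.98045112, -1.0452902 ],
       [ 0.        ,  0.        ,  0.        ,  1.        ]])}
{'fovy': 57.64907101986765, 'cx': 279.08132406616306, 'cy': 213.52756266954876, 'view': array([[ 9.98610216e-01, -5.27010149e-02, -4.89258323e-04,
        -5.99216136e-01],
       [ 2.12623002e-02,  3.94361742e-01,  9.18709274e-01,
        -1.35855777e-01],
       [-4.82239664e-02, -9.17442870e-01,  3.94934209e-01,
        -9.93541106e-01],
       [ 0.00000000e+00,  0.00000000e+00,  0.00000000e+00,
         1.00000000e+00]])}
{'t': 0.1, 'joint_pos': array([ 9.34686501e-01,  3.81131292e-01,  1.29817020e+00,  3.85443944e-06,
        1.46359339e+00, -2.15267197e-01]), 'dq': array([ 0.00022072, -0.00236773, -0.00094843, -0.00067693,  0.00032867,
       -0.00102734]), 'joint_efforts': array([ 4.16793235e-03, -4.49221480e+01, -2.31656581e+01, -1.01711967e-04,
        3.70061942e-03, -7.54448621e-06]), 'position': array([0.22451627, 0.5018002 , 0.23077706]), 'ee_rot': array([[-9.12744747e-01,  4.08529588e-01, -7.76701929e-04],
       [ 4.08530229e-01,  9.12744192e-01, -1.04525738e-03],
       [ 2.81911605e-04, -1.27135940e-03, -9.99999152e-01]]), 'contact_force': array([-0.44889869,  0.12758393, -0.27970737]), 'moment': array([-0.00635771, -0.01240348,  0.00766094]), 'opening': 0.08511751644612668}
```

View pics/top0.png

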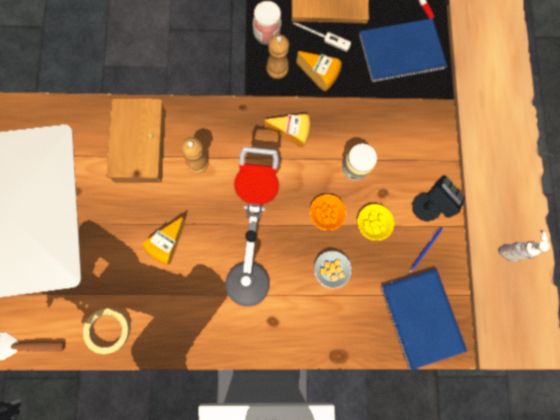

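View pics/side0.png

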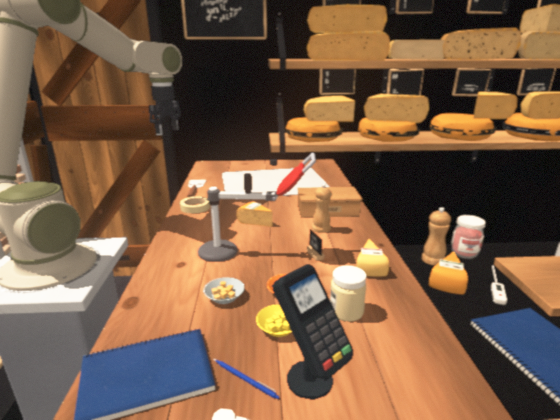

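The top view shows the post at about (246,283), grip (251,237), red head (257,183), bow (260,157), and the grey-blue dish on the right at (333,268). Orange and yellow look-alikes are at (327,212) and (376,222). The side view confirms the head is folded up, with the wedge and price stand beyond it.

```bash
python3 - <<'E'
from h import *
for n in('top','side'):
    d=np.load(n+'0.npz');P=d['P'];c=d['c'].astype(int)
    pts={'top':dict(post=(246,281),grip=(251,236),head=(257,183),bow=(260,152),dish=(333,268),orange=(327,212),jar=(361,160),mill=(194,150),wedge=(165,240),base_edge=(232,283)),'side':dict(grip=(248,177),posttop=(215,190),bow=(312,157),dish=(224,290),head=(293,178),stand=(316,243))}[n]
    for k,(u,v) in pts.items(): print(n,k,np.round(P[v,u],3))
    f=np.isfinite(P[...,2]); X,Y,Z=P[...,0],P[...,1],P[...,2]
    R,G,B=c[...,0],c[...,1],c[...,2]
    red=f&(R>150)&(G<40)&(B<40)&(Z>.1); 
    q=P[red]; m=q.mean(0); w=np.linalg.eigh(np.cov((q-m).T)); print('red',len(q),m,q.min(0),q.max(0),'normal',w[1][:,0])
    vis=np.zeros(Z.shape,bool); u,v=pts['dish']; vis[v-28:v+28,u-28:u+28]=True
    a=f&vis&(Z>.012)&(Z<.05); q=P[a][:,:2]
    if len(q):
        (ctr,r)=cv2.minEnclosingCircle((q*1000).astype(np.float32)); print('dish',ctr,r,np.percentile(P[a],[1,99],axis=0))
    blk=f&(Z>.180)&(Z<.24)&(R<70)&(G<70)&(B<70)
    u,v=pts['grip']; b2=np.zeros_like(vis);b2[v-20:v+20,u-20:u+20]=1
    q=P[blk&b2];print('grip',len(q),q.mean(0) if len(q) else '',np.percentile(q,[2,98],axis=0) if len(q) else '')
d=np.load('top0.npz');P=d['P']
bar=(P[...,2]>.165)&(P[...,2]<.19); q=P[bar]; q=q[(abs(q[:,1])<.15)&(q[:,0]<.6)]; print('bar',len(q)); i=np.argsort(q[:,0]); 
for x in np.arange(.3,.56,.02):
    s=q[abs(q[:,0]-x)<.01]
    if len(s): print(round(x,2),len(s),s[:,1].min().round(4),s[:,1].max().round(4),np.median(s[:,2]).round(3))
lo=(P[...,2]>.003)&(P[...,2]<.05); q=P[lo]; q=q[(abs(q[:,1]-.03)<.08)&(abs(q[:,0]-.36)<.08)]; print('foot',cv2.minEnclosingCircle((q[:,:2]*1000).astype(np.float32)))
E
```

```text
top post [0.428 0.046 0.192]
top grip [0.516 0.037 0.228]
top head [0.627 0.026 0.228]
top bow [0.678 0.02  0.275]
top dish [ 0.467 -0.163  0.019]
top orange [ 0.607 -0.152  0.018]
top jar [ 0.72  -0.224  0.097]
top mill [0.726 0.17  0.137]
top wedge [0.529 0.243 0.053]
top base_edge [0.43  0.084 0.018]
red 1308 [0.62637982 0.02656289 0.22575491] [ 0.59200341 -0.01617655  0.18821817] [0.66194225 0.06939061 0.25377723] normal [-0.69094413  0.06934333  0.71957468]
dish (463.4723205566406, -160.9271697998047) 45.31776428222656 [[ 0.42070204 -0.20393224  0.01230006]
 [ 0.5060417  -0.11815065  0.02687822]]
grip 80 [0.51686542 0.03671762 0.22774428] [[0.50831432 0.02864767 0.21378547]
 [0.52599026 0.04480683 0.23197578]]
side grip [0.524 0.032 0.222]
side posttop [0.438 0.038 0.187]
side bow [0.681 0.01  0.277]
side dish [ 0.467 -0.163  0.02 ]
side head [ 0.634 -0.007  0.23 ]
side stand [0.7   0.013 0.04 ]<stdin>:9: RuntimeWarning: Mean of empty slice.
  ret = um.true_divide(
  avg = a.mean(axis, **keepdims_kw)
<stdin>:9: RuntimeWarning: Degrees of freedom <= 0 for slice
  c *= np.true_divide(1, fact)
  c *= np.true_divide(1, fact)
Traceback (most recent call last):
numpy.linalg.LinAlgError: Eigenvalues did not converge
```

```bash
cat >> h.py <<'E'
from scipy.spatial.transform import Rotation as Ro
PIV=np.array([.4275,.0457])
def down(yang):   # tool z down, tool y at world angle yang
    y=np.array([np.cos(yang),np.sin(yang),0]);z=np.array([0,0,-1.]);return np.stack([np.cross(y,z),y,z],1)
def inc(p,R=None,st=None):
    st=st or get_state();R0=st['ee_rot']
    d=R0.T@(np.array(p)-st['position'])*1000
    w=Ro.from_matrix(R0.T@(R0 if R is None else R)).as_rotvec()
    return np.r_[np.round(d,1),np.round(w,3)]
E
python3 - <<'E'
from h import *
print(inc([.517,.0367,.31],down(1.471)))
d=np.load('top0.npz');P=d['P']
lo=(P[...,2]>.006)&(P[...,2]<.05); q=P[lo]; q=q[(abs(q[:,1]-.046)<.065)&(abs(q[:,0]-.4275)<.065)]; print('foot',cv2.minEnclosingCircle((q[:,:2]*1000).astype(np.float32)))
E
```

```text
[-4.569e+02 -3.051e+02 -7.900e+01 -1.000e-03 -0.000e+00 -3.210e-01]
foot ((425.63604736328125, 46.93013000488281), 77.91970825195312)
```

Emit:
arm_command([
  [1,-20,-13,-15,0,0,-0.03],
  [1,-60,-40,-30,0,0,-0.06],
  [1,-105,-70,-50,0,0,-0.1],
  [1,-150,-100,-70,0,0,-0.14],
  [1,-195,-130,-79,0,0,-0.18],
  [1,-235,-157,-79,0,0,-0.22],
  [1,-275,-184,-79,0,0,-0.26],
  [1,-315,-210,-79,0,0,-0.3],
  [1,-345,-230,-79,0,0,-0.32],
  [1,-370,-247,-79,0,0,-0.32],
])

```text
t: 1.1
position: [0.4626, 0.1225, 0.3096]
ee_rot: [[-0.995, 0.102, -0.001], [0.102, 0.995, -0.001], [0.001, -0.002, -1.0]]
contact_force: [-0.3, 0.0, -0.4]
opening: 0.0856
```

```bash
python3 - <<'E'
from h import *
print(inc([.517,.0367,.29],down(1.471)),get_state()['position'])
E
```

```text
[-6.29e+01 -7.97e+01  1.96e+01 -2.00e-03 -1.00e-03 -3.00e-03] [0.46260849 0.1224572  0.30956039]
```

Emit:
arm_command([
  [1,-13,-16,3,0,0,0],
  [1,-28,-36,8,0,0,0],
  [1,-42,-54,14,0,0,0],
  [1,-55,-70,19,0,0,0],
  [1,-63,-80,20,0,0,0],
  [1,-63,-80,20,0,0,0],
  [1,-63,-80,35,0,0,0],
  [1,-63,-80,50,0,0,0],
  [1,-63,-80,50,0,0,0],
  [1,-63,-80,50,0,0,0],
])

```text
t: 2.1
position: [0.5169, 0.037, 0.2603]
ee_rot: [[-0.995, 0.102, -0.001], [0.102, 0.995, -0.001], [0.001, -0.001, -1.0]]
contact_force: [-0.2, -0.5, -0.3]
opening: 0.0853
```

```bash
python3 - <<'E'
from h import *
print(inc([.517,.0367,.186],down(1.471)),get_state()['position'])
s=snap('top','top1.png'); t=snap('side','side1.png')
cv2.imwrite('pics/c1.png',np.hstack([cv2.resize(s['color'][140:300,170:350],(400,356)),cv2.resize(t['color'][80:260,160:360],(400,356))])[:,:,::-1])
E
```

```text
[-2.00e-01 -1.00e-01  7.43e+01 -1.00e-03 -1.00e-03 -2.00e-03] [0.51685505 0.03696219 0.26029986]
```

View pics/c1.png

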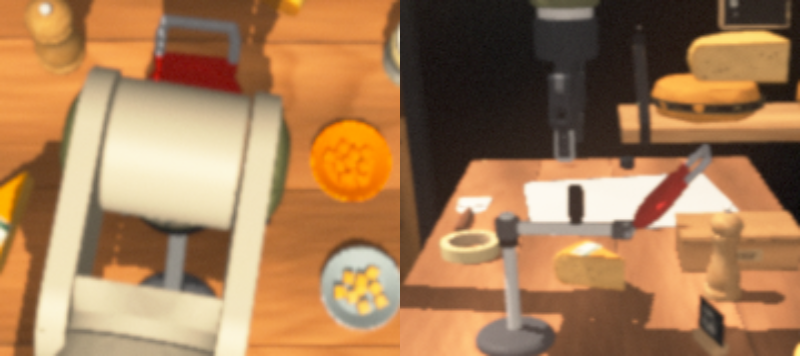

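The side crop shows the fingers (565,150) directly over the grip (576,200), allowing for the image lean. Descending now.

Emit:
arm_command([
  [1,0,0,8,0,0,0],
  [1,0,0,22,0,0,0],
  [1,0,0,36,0,0,0],
  [1,0,0,50,0,0,0],
  [1,0,0,62,0,0,0],
  [1,0,0,70,0,0,0],
  [1,0,0,73,0,0,0],
  [1,0,0,73,0,0,0],
  [0.6,0,0,73,0,0,0],
  [0.4,0,0,73,0,0,0],
], force=30)

```text
t: 3.2
position: [0.5174, 0.0366, 0.1882]
ee_rot: [[-0.995, 0.102, 0.001], [0.102, 0.995, -0.002], [-0.001, -0.002, -1.0]]
contact_force: [0.4, -0.1, -0.4]
opening: 0.059
```

Emit:
arm_command([
  [0.3,0,0,0,0,0,0],
  [0.2,0,0,0,0,0,0],
  [0.1,0,0,0,0,0,0],
  [0,0,0,0,0,0,0],
  [0,0,0,0,0,0,0],
  [0,0,0,0,0,0,0],
  [0,0,0,0,0,0,0],
  [0,0,0,0,0,0,0],
  [0,0,0,0,0,0,0],
  [0,0,0,0,0,0,0],
], force=30)

```text
t: 4.2
position: [0.5177, 0.0369, 0.1887]
ee_rot: [[-0.995, 0.102, 0.003], [0.102, 0.995, -0.001], [-0.003, -0.001, -1.0]]
contact_force: [0.6, 3.3, 4.8]
opening: 0.0215
```

```bash
python3 - <<'E'
from h import *
st=get_state();print(st['position'],st['opening'],st['contact_force'])
a0=-.1
# arc about pivot relative to measured position
for a in np.linspace(-.1,-1.398,21)[1:]:
    c=PIV+.09*np.array([np.cos(a),np.sin(a)])
    print(round(a,3),inc([c[0],c[1],st['position'][2]],down(a+np.pi/2),st))
E
```

```text
[0.51773871 0.03688919 0.18869701] 0.02148753573320336 [0.60381657 3.25243188 4.81508531]
-0.165 [ 8.0e-01 -6.1e+00  0.0e+00 -1.0e-03  3.0e-03  6.3e-02]
-0.23 [ 1.40e+00 -1.19e+01  0.00e+00 -1.00e-03  3.00e-03  1.28e-01]
-0.295 [ 2.30e+00 -1.77e+01  0.00e+00 -1.00e-03  3.00e-03  1.93e-01]
-0.36 [ 3.60e+00 -2.34e+01  0.00e+00 -1.00e-03  3.00e-03  2.58e-01]
-0.424 [ 5.30e+00 -2.89e+01  0.00e+00 -0.00e+00  3.00e-03  3.23e-01]
-0.489 [ 7.30e+00 -3.44e+01  0.00e+00 -0.00e+00  3.00e-03  3.87e-01]
-0.554 [ 9.70e+00 -3.98e+01  0.00e+00 -0.00e+00  3.00e-03  4.52e-01]
-0.619 [ 1.24e+01 -4.49e+01  0.00e+00 -0.00e+00  3.00e-03  5.17e-01]
-0.684 [ 1.55e+01 -4.99e+01  0.00e+00 -0.00e+00  3.00e-03  5.82e-01]
-0.749 [ 1.89e+01 -5.47e+01 -0.00e+00  0.00e+00  3.00e-03  6.47e-01]
-0.814 [ 2.25e+01 -5.92e+01 -0.00e+00  0.00e+00  3.00e-03  7.12e-01]
-0.879 [ 2.65e+01 -6.35e+01 -0.00e+00  0.00e+00  3.00e-03  7.77e-01]
-0.944 [ 3.07e+01 -6.75e+01 -0.00e+00  0.00e+00  3.00e-03  8.42e-01]
-1.009 [ 3.52e+01 -7.13e+01 -0.00e+00  0.00e+00  3.00e-03  9.07e-01]
-1.074 [ 3.99e+01 -7.47e+01 -0.00e+00  0.00e+00  3.00e-03  9.72e-01]
-1.138 [ 4.480e+01 -7.790e+01 -1.000e-01  1.000e-03  3.000e-03  1.036e+00]
-1.203 [ 5.000e+01 -8.070e+01 -1.000e-01  1.000e-03  3.000e-03  1.101e+00]
-1.268 [ 5.520e+01 -8.320e+01 -1.000e-01  1.000e-03  3.000e-03  1.166e+00]
-1.333 [ 6.070e+01 -8.530e+01 -1.000e-01  1.000e-03  3.000e-03  1.231e+00]
-1.398 [ 6.620e+01 -8.700e+01 -1.000e-01  1.000e-03  3.000e-03  1.296e+00]
```

Emit:
arm_command([
  [0,0.5,-6,0,0,0,0.063],
  [0,1,-12,0,0,0,0.128],
  [0,2,-17.5,0,0,0,0.193],
  [0,3.5,-23.5,0,0,0,0.258],
  [0,5.5,-29,0,0,0,0.323],
  [0,7.5,-34.5,0,0,0,0.387],
  [0,9.5,-40,0,0,0,0.452],
  [0,12.5,-45,0,0,0,0.517],
  [0,15.5,-50,0,0,0,0.582],
  [0,19,-54.5,0,0,0,0.647],
])

```text
t: 5.2
position: [0.4924, -0.0137, 0.1887]
ee_rot: [[-0.731, 0.683, 0.001], [0.683, 0.731, 0.003], [0.001, 0.003, -1.0]]
contact_force: [-2.3, 13.8, 5.4]
opening: 0.0218
```

```bash
python3 - <<'E'
from h import *
st=get_state();print(st['position'],st['opening'],st['contact_force'],st['joint_pos'])
p=st['position'][:2]-PIV;print(np.hypot(*p),np.arctan2(p[1],p[0]))
for a in np.linspace(-.749,-1.398,11)[1:]:
    c=PIV+.09*np.array([np.cos(a),np.sin(a)])
    print(round(a,3),inc([c[0],c[1],st['position'][2]],down(a+np.pi/2),st))
E
```

```text
[ 0.49236371 -0.01368016  0.18867689] 0.021812800847382116 [-2.30237453 13.79946651  5.426365  ] [-0.27021926  0.31848249  1.52610613  0.00302229  1.29667496 -1.09055897]
0.08793921018752884 -0.7412913820774327
-0.814 [-1.9e+00 -6.5e+00 -0.0e+00  3.0e-03 -1.0e-03  6.3e-02]
-0.879 [-1.30e+00 -1.23e+01 -0.00e+00  3.00e-03 -1.00e-03  1.28e-01]
-0.944 [-4.00e-01 -1.81e+01 -0.00e+00  3.00e-03 -1.00e-03  1.92e-01]
-1.009 [ 9.00e-01 -2.38e+01 -1.00e-01  3.00e-03 -1.00e-03  2.57e-01]
-1.074 [ 2.60e+00 -2.94e+01 -1.00e-01  3.00e-03 -1.00e-03  3.22e-01]
-1.138 [ 4.60e+00 -3.49e+01 -1.00e-01  2.00e-03 -2.00e-03  3.87e-01]
-1.203 [ 7.00e+00 -4.02e+01 -1.00e-01  2.00e-03 -2.00e-03  4.52e-01]
-1.268 [ 9.70e+00 -4.54e+01 -1.00e-01  2.00e-03 -2.00e-03  5.17e-01]
-1.333 [ 1.27e+01 -5.03e+01 -1.00e-01  2.00e-03 -2.00e-03  5.82e-01]
-1.398 [ 1.61e+01 -5.51e+01 -1.00e-01  2.00e-03 -2.00e-03  6.47e-01]
```

Emit:
arm_command([
  [0,-1,-6.5,0,0,0,0.063],
  [0,-0.8,-12,0,0,0,0.128],
  [0,0,-18,0,0,0,0.192],
  [0,1,-24,0,0,0,0.257],
  [0,2.6,-29.5,0,0,0,0.322],
  [0,4.6,-35,0,0,0,0.387],
  [0,7,-40,0,0,0,0.452],
  [0,9.7,-45.5,0,0,0,0.517],
  [0,12.7,-50.5,0,0,0,0.582],
  [0,16,-55,0,0,0,0.647],
])

```text
t: 6.2
position: [0.4419, -0.038, 0.1886]
ee_rot: [[-0.17, 0.985, -0.0], [0.985, 0.17, 0.014], [0.013, 0.002, -1.0]]
contact_force: [0.9, 31.9, 9.3]
opening: 0.0216
```

```bash
python3 - <<'E'
from h import *
st=get_state();print(st['position'],st['opening'],st['contact_force'],st['joint_pos'])
p=st['position'][:2]-PIV;print(np.hypot(*p),np.arctan2(p[1],p[0]))
s=snap('top');P=cloud(s);c=s['color'].astype(int);s2=snap('side','side2.png')
red=(c[...,0]>150)&(c[...,1]<40)&(c[...,2]<40)&(P[...,2]>.1)
q=P[red];m=q.mean(0);print(len(q),m,np.linalg.eigh(np.cov((q-m).T))[1][:,0],np.arctan2(*(m[:2]-PIV)[::-1]))
Z=P[...,2];a=np.zeros(Z.shape,bool);a[240:296,305:361]=1
a&=(Z>.012)&(Z<.05);print('dish',cv2.minEnclosingCircle((P[a][:,:2]*1000).astype(np.float32)))
a=-1.398;C=PIV+.09*np.array([np.cos(a),np.sin(a)]);print(inc([*C,.1887],down(a+np.pi/2)))
cv2.imwrite('pics/top2.png',s['color'][:,:,::-1])
E
```

```text
[ 0.44190829 -0.03797234  0.18858769] 0.02162680570216909 [ 0.87424029 31.94419077  9.32814027] [-0.36145574  0.23695114  1.64723077  0.01327198  1.26232371 -0.53681016]
0.08490382026039768 -1.400269732208303
493 [ 0.45265921 -0.1676454   0.24286819] [-0.06963239  0.67032378  0.73879453] -1.453411357090092
dish ((0.0, 0.0), 0.0)
[-4.9e+00  9.0e-01 -2.0e-01  1.0e-03 -1.3e-02 -1.0e-03]
```

View pics/top2.png

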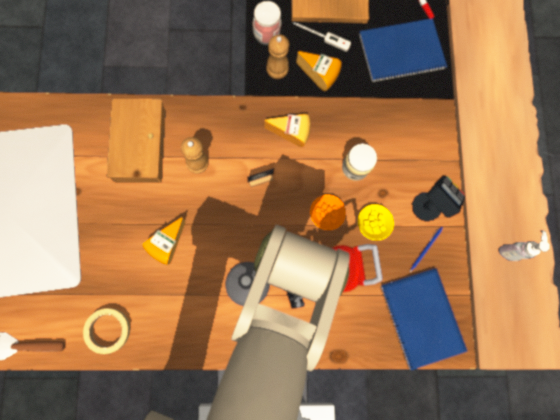

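The top view shows the head and bow now on the right at (350,268) and (372,263), and the bystanders unmoved. Next I relax the force, open the gripper and rise clear.

Emit:
arm_command([
  [0,0,0,0,0,0,0],
  [0,0,0,0,0,0,0],
  [0,1,0,0,0,0,0],
  [0.2,1,0,0,0,0,0],
  [0.5,1,0,0,0,0,0],
  [1,1,0,0,0,0,0],
  [1,1,0,0,0,0,0],
  [1,1,0,0,0,0,0],
  [1,1,0,0,0,0,0],
  [1,1,0,0,0,0,0],
])

```text
t: 7.3
position: [0.4411, -0.0372, 0.1885]
ee_rot: [[-0.171, 0.985, -0.002], [0.985, 0.171, 0.013], [0.013, 0.001, -1.0]]
contact_force: [0.0, 0.2, -0.3]
opening: 0.0855
```

Emit:
arm_command([
  [1,0,0,-5,0,0,0],
  [1,0,0,-20,0,0,0],
  [1,0,0,-40,0,0,0],
  [1,0,0,-65,0,0,0],
  [1,0,0,-90,0,0,0],
  [1,20,0,-115,0,0,0],
  [1,50,0,-140,0,0,0],
  [1,90,0,-160,0,0,0],
  [1,130,0,-170,0,0,0],
  [1,160,0,-170,0,0,0],
])

```text
t: 8.3
position: [0.4135, 0.1201, 0.3626]
ee_rot: [[-0.172, 0.985, 0.002], [0.985, 0.172, 0.013], [0.013, 0.004, -1.0]]
contact_force: [0.4, 0.2, -1.0]
opening: 0.0854
```

```bash
python3 - <<'E'
from h import *
st=get_state();print(st['position'],st['opening'],st['contact_force'],st['joint_pos'])
s=snap('top','top3.png');P=cloud(s);c=s['color'].astype(int);s2=snap('side','side3.png')
np.savez('t3.npz',P=P,c=c,P2=cloud(s2),c2=s2['color'])
red=(c[...,0]>150)&(c[...,1]<40)&(c[...,2]<40)&(P[...,2]>.1)
q=P[red];m=q.mean(0);print(len(q),m,np.linalg.eigh(np.cov((q-m).T))[1][:,0],np.arctan2(*(m[:2]-PIV)[::-1]))
cv2.imwrite('pics/c3.png',np.hstack([cv2.resize(s['color'][180:320,210:410],(400,280)),cv2.resize(s2['color'][140:320,150:350],(311,280))])[:,:,::-1])
E
```

```text
[0.41352552 0.1200535  0.36260942] 0.08538499752864916 [ 0.41768996  0.24482393 -0.9566414 ] [-0.00197805  0.09309706  1.31491997  0.0132637   1.73161197 -0.17256036]
1382 [ 0.45116247 -0.15015329  0.22690206] [-0.07658173  0.6901826   0.71957155] -1.450561767503094
```

View pics/c3.png

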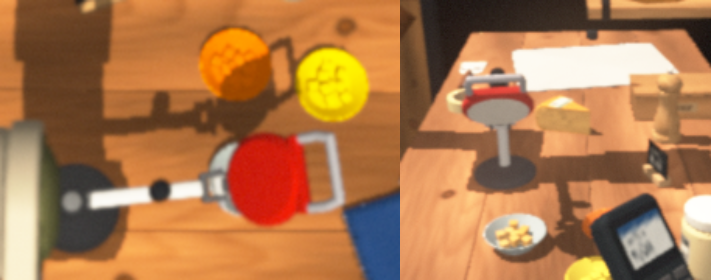

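```bash
python3 - <<'E'
from h import *
d=np.load('t3.npz');P=d['P'];c=d['c']
X,Y,Z=[P[...,i] for i in range(3)]
m=(Z>.2)&(Z<.24)&(c.max(-1)<75)&(abs(X-.44)<.03)&(abs(Y+.04)<.03);g=P[m];print('grip',len(g),g.mean(0),g.min(0),g.max(0))
m=(Z>.183)&(Z<.21)&(abs(X-.428)<.03)&(abs(Y-.046)<.03);g=P[m];print('post',len(g),g.mean(0),g.min(0),g.max(0))
m=(Z>.16)&(Z<.19)&(abs(X-.437)<.03)&(Y<.02)&(Y>-.09);g=P[m]
for y in(0,-.02,-.06,-.08):
    k=g[abs(g[:,1]-y)<.006];print(y,len(k),k.mean(0))
red=(c[...,0]>150)&(c[...,1]<40)&(c[...,2]<40)&(Z>.1);r=P[red].mean(0)
n=(abs(X-.46)<.06)&(Y<-.16)&(Z>.22)&~red&(c.min(-1)>90);g=P[n];print('steel',len(g))
k=g[g[:,2]>g[:,2].max()-.02];print('top part',g[:,2].max(),k.mean(0),k.min(0),k.max(0))
dvec=k.mean(0)-r;print('bow-red dir',dvec,np.arctan2(dvec[1],dvec[0]))
P2=d['P2'];a=np.zeros(P2.shape[:2],bool);a[260:320,195:260]=1
a&=(P2[...,2]>.012)&(P2[...,2]<.04);q=P2[a];q=q[(abs(q[:,0]-.465)<.07)&(abs(q[:,1]+.16)<.07)];print('dish side',len(q),cv2.minEnclosingCircle((q[:,:2]*1000).astype(np.float32)))
E
```

```text
grip 61 [ 0.43871013 -0.04071426  0.22936074] [ 0.43046057 -0.04779034  0.22616291] [ 0.44625199 -0.0334386   0.23324928]
post 149 [0.42883151 0.04729424 0.18684633] [0.41374136 0.03204144 0.183041  ] [0.44454857 0.06120307 0.19292763]
0 47 [ 4.34128310e-01 -2.55653290e-04  1.78339242e-01]
-0.02 39 [ 0.4361615  -0.02013233  0.17830478]
-0.06 34 [ 0.4406278  -0.06063792  0.17808032]
-0.08 48 [ 0.4433811  -0.08025257  0.17773379]
steel 340
top part 0.2811770544453407 [ 0.45713574 -0.20128377  0.27364337] [ 0.41812615 -0.21182448  0.26117857] [ 0.49510596 -0.18372534  0.28117705]
bow-red dir [ 0.00597327 -0.05113048  0.04674132] -1.4544994293167357
dish side 654 ((469.46014404296875, -159.36045837402344), 48.1549072265625)
```

```bash
python3 - <<'E'
from h import *
d=np.load('t3.npz')
for nm,P,c in(('top',d['P'],d['c']),('side',d['P2'],d['c2'].astype(int))):
    X,Y,Z=[P[...,i] for i in range(3)]
    red=(c[...,0]-c[...,1]>60)
    n=(abs(X-.46)<.06)&(Y<-.15)&(Y>-.25)&(Z>.2)&~red;g=P[n]
    piv=np.array([.4288,.0473]);u=np.array([np.cos(-1.456),np.sin(-1.456)]);v=np.array([-u[1],u[0]])
    r=(g[:,:2]-piv)@u;t=(g[:,:2]-piv)@v
    print(nm,len(g))
    k=abs(t)<.02   # crossbar
    for zz in sorted(np.c_[r,g[:,2],t][k].round(3).tolist())[::max(1,k.sum()//25)]: print(zz)
    print('t range',t.min(),t.max())
E
```

```text
top 331
[0.249, 0.271, -0.009]
[0.249, 0.273, 0.016]
[0.249, 0.274, 0.006]
[0.249, 0.276, -0.013]
[0.249, 0.277, -0.004]
[0.25, 0.275, -0.0]
[0.25, 0.277, -0.017]
[0.25, 0.278, -0.006]
[0.251, 0.276, -0.015]
[0.251, 0.277, -0.0]
[0.251, 0.278, 0.003]
[0.252, 0.272, 0.019]
[0.252, 0.276, -0.01]
[0.252, 0.277, 0.015]
[0.252, 0.28, 0.013]
[0.253, 0.277, -0.014]
[0.253, 0.278, 0.003]
[0.254, 0.276, -0.008]
[0.254, 0.278, -0.018]
[0.254, 0.28, 0.012]
[0.255, 0.276, -0.012]
[0.255, 0.277, 0.014]
[0.256, 0.276, -0.02]
[0.256, 0.277, 0.007]
[0.257, 0.274, 0.009]
[0.257, 0.276, -0.011]
[0.257, 0.277, 0.001]
[0.258, 0.274, 0.014]
t range -0.03881865961268404 0.03873144849010851
side 639
[0.198, 0.201, -0.012]
[0.201, 0.205, -0.014]
[0.204, 0.207, -0.016]
[0.206, 0.209, -0.001]
[0.209, 0.211, 0.009]
[0.21, 0.214, 0.009]
[0.213, 0.216, -0.003]
[0.215, 0.218, 0.011]
[0.217, 0.221, 0.015]
[0.219, 0.224, -0.012]
[0.222, 0.225, 0.008]
[0.224, 0.227, -0.004]
[0.225, 0.23, -0.0]
[0.227, 0.233, -0.006]
[0.229, 0.235, -0.004]
[0.23, 0.236, -0.002]
[0.232, 0.236, 0.004]
[0.254, 0.269, 0.01]
[0.255, 0.275, -0.016]
[0.256, 0.273, -0.005]
[0.256, 0.277, -0.017]
[0.257, 0.271, 0.003]
[0.257, 0.274, 0.016]
[0.258, 0.271, -0.003]
[0.258, 0.275, 0.005]
[0.259, 0.276, 0.018]
t range -0.03865794431379703 0.04397199274824129
```

Emit:
arm_command([
  [1,-10,2,0,0,0,0.1],
  [1,-35,5,0,0,0,0.22],
  [1,-65,7,0,0,0,0.35],
  [1,-95,7,0,0,0,0.49],
  [1,-125,7,0,0,0,0.63],
  [0.8,-155,7,0,0,0,0.77],
  [0.6,-185,7,0,0,0,0.91],
  [0.4,-210,6,0,0,0,1.05],
  [0.3,-230,4,0,0,0,1.18],
  [0.28,-250,0,0,0,0,1.3],
])

```text
t: 9.4
position: [0.4566, -0.127, 0.3581]
ee_rot: [[0.904, 0.427, -0.001], [0.427, -0.904, 0.014], [0.005, -0.013, -1.0]]
contact_force: [0.4, 0.8, -0.1]
opening: 0.0239
```

```bash
python3 - <<'E'
from h import *
st=get_state();print(st['joint_pos'],st['position'],st['opening'])
print(inc([.459,-.208,.34],down(-1.456)))
E
```

```text
[-0.52821164  0.18198862  1.22033171  0.01153941  1.74663729  0.60388455] [ 0.45662844 -0.12702234  0.35813432] 0.023931590360170812
[-3.25e+01  7.45e+01  1.70e+01 -1.30e-02 -3.00e-03  3.26e-01]
```

Emit:
arm_command([
  [0.28,-5,10,3,0,0,0.05],
  [0.28,-12,28,10,0,0,0.13],
  [0.28,-20,46,18,0,0,0.21],
  [0.28,-27,62,26,0,0,0.28],
  [0.28,-32,70,34,-0.01,0,0.325],
  [0.28,-32,72,42,-0.013,-0.003,0.325],
  [0.28,-32,72,47,-0.013,-0.003,0.325],
  [0.28,-32,72,47,-0.013,-0.003,0.325],
  [0.28,-32,72,47,-0.013,-0.003,0.325],
  [0.28,-32,72,47,-0.013,-0.003,0.325],
])

```text
t: 10.4
position: [0.4585, -0.2049, 0.3106]
ee_rot: [[0.993, 0.116, 0.001], [0.116, -0.993, -0.0], [0.001, 0.0, -1.0]]
contact_force: [1.1, -1.0, -0.8]
opening: 0.0239
```

```bash
python3 - <<'E'
from h import *
st=get_state();print(st['joint_pos'],st['position'],st['opening'])
print(inc([.458,-.205,.259],down(-1.456)))
s=snap('side','side4.png');t=snap('top')
cv2.imwrite('pics/c4.png',np.hstack([cv2.resize(s['color'][90:290,140:340],(400,400)),cv2.resize(t['color'][180:320,260:400],(400,400))])[:,:,::-1])
E
```

```text
[-6.56532408e-01  2.48131110e-01  1.26519420e+00  3.41235514e-04
  1.62753654e+00  7.97756874e-01] [ 0.45850853 -0.20486188  0.31057017] 0.023934117307797747
[-6.00e-01  1.00e-01  5.16e+01  0.00e+00 -1.00e-03  2.00e-03]
```

View pics/c4.png

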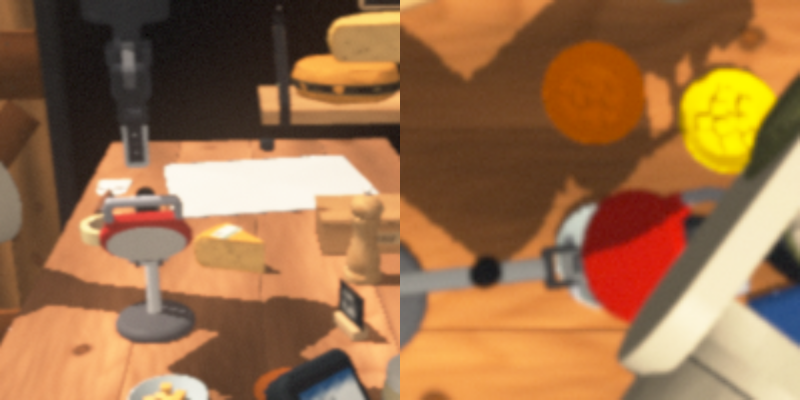

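The fingers, at (138,160) in the side crop, are centred above the bow bar at (142,205). Descending and closing gently.

Emit:
arm_command([
  [0.28,0,0,6,0,0,0],
  [0.28,0,0,16,0,0,0],
  [0.28,0,0,26,0,0,0],
  [0.28,0,0,36,0,0,0],
  [0.28,0,0,45,0,0,0],
  [0.28,0,0,51,0,0,0],
  [0.28,0,0,53,0,0,0],
  [0.28,0,0,53,0,0,0],
  [0.28,0,0,53,0,0,0],
  [0.28,0,0,53,0,0,0],
], force=20)

```text
t: 11.5
position: [0.4586, -0.2051, 0.2578]
ee_rot: [[0.993, 0.116, 0.001], [0.116, -0.993, -0.001], [0.001, 0.001, -1.0]]
contact_force: [-0.2, -0.4, 0.5]
opening: 0.0235
```

Emit:
arm_command([
  [0.2,0,0,0,0,0,0],
  [0.12,0,0,0,0,0,0],
  [0.05,0,0,0,0,0,0],
  [0,0,0,0,0,0,0],
  [0,0,0,0,0,0,0],
  [0,0,0,0,0,0,0],
  [0,0,0,0,0,0,0],
  [0,0,0,0,0,0,0],
  [0,0,0,0,0,0,0],
  [0,0,0,0,0,0,0],
], force=20)

```text
t: 12.5
position: [0.4586, -0.2049, 0.2577]
ee_rot: [[0.993, 0.116, 0.001], [0.116, -0.993, -0.0], [0.001, 0.0, -1.0]]
contact_force: [1.0, 5.1, -1.7]
opening: 0.0091
```

```bash
python3 - <<'E'
from h import *
st=get_state();print(st['position'],st['opening'],st['contact_force'])
th0=.815
# bow offset from hinge: (r,z)=.14(cos,sin); tool y = outward, z down
for th in np.linspace(th0,0,21)[1:]: print(round(th,3),np.round([140*(np.cos(th)-np.cos(th0)),140*(np.sin(th0)-np.sin(th))],1))
s=snap('side','side5.png')
cv2.imwrite('pics/c5.png',cv2.resize(s['color'][130:270,140:310],None,fx=4,fy=4)[:,:,::-1])
E
```

```text
[ 0.45859473 -0.2048566   0.25766073] 0.00908357924285958 [ 0.97200006  5.05532153 -1.72834838]
0.774 [4.1 4. ]
0.733 [8.  8.2]
0.693 [11.7 12.5]
0.652 [15.3 16.9]
0.611 [18.6 21.5]
0.57 [21.8 26.3]
0.53 [24.8 31.1]
0.489 [27.6 36.1]
0.448 [30.1 41.2]
0.408 [32.5 46.4]
0.367 [34.7 51.7]
0.326 [36.6 57. ]
0.285 [38.3 62.5]
0.245 [39.8 68. ]
0.204 [41.1 73.6]
0.163 [42.1 79.2]
0.122 [42.9 84.8]
0.082 [43.5 90.5]
0.041 [43.9 96.2]
0.0 [ 44.  101.9]
```

View pics/c5.png

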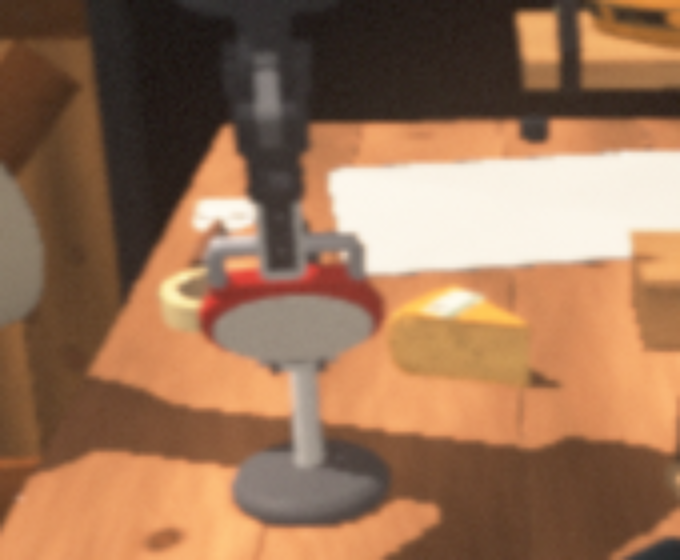

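The bow bar is held mid-length between the fingers, with the opening at 9 mm. Folding down along the arc.

Emit:
arm_command([
  [0,0,4,4,0,0,0],
  [0,0,8,8,0,0,0],
  [0,0,11.5,12.5,0,0,0],
  [0,0,15,17,0,0,0],
  [0,0,18.5,21.5,0,0,0],
  [0,0,22,26,0,0,0],
  [0,0,25,31,0,0,0],
  [0,0,27.5,36,0,0,0],
  [0,0,30,41,0,0,0],
  [0,0,32.5,46.5,0,0,0],
])

```text
t: 13.55
position: [0.4624, -0.2375, 0.2109]
ee_rot: [[0.993, 0.116, 0.001], [0.116, -0.993, -0.0], [0.001, 0.001, -1.0]]
contact_force: [-0.2, 2.3, 2.1]
opening: 0.009
```

```bash
python3 - <<'E'
from h import *
st=get_state();print(st['position'],st['opening'],st['contact_force'])
piv=np.array([.4288,.0473]);p=st['position'][:2]-piv;r=np.hypot(*p);print(r,np.arctan2(p[1],p[0]))
z=st['position'][2]+.0155;print('bow rel hinge',r-.158,z-.17,np.hypot(r-.158,z-.17),np.arctan2(z-.17,r-.158))
E
```

```text
[ 0.46238541 -0.23747554  0.21087593] 0.009015075514745313 [-0.1692465   2.26764444  2.05852129]
0.28674916852846355 -1.4534021639696697
bow rel hinge 0.12874916852846355 0.05637592965289259 0.14055103642804845 0.41272441902998647
```

Tracking well. Second half: +11.5 outward, +55.5 down.

Emit:
arm_command([
  [0,0,2,5,0,0,0],
  [0,0,4,10.5,0,0,0],
  [0,0,5.8,16,0,0,0],
  [0,0,7.3,21.5,0,0,0],
  [0,0,8.6,27,0,0,0],
  [0,0,9.6,33,0,0,0],
  [0,0,10.4,38.5,0,0,0],
  [0,0,11,44,0,0,0],
  [0,0,11.4,50,0,0,0],
  [0,0,11.5,56,0,0,0],
])

```text
t: 14.55
position: [0.4635, -0.2476, 0.1541]
ee_rot: [[0.993, 0.116, 0.0], [0.116, -0.993, 0.003], [0.0, -0.003, -1.0]]
contact_force: [-0.1, 10.4, 2.9]
opening: 0.0088
```

```bash
python3 - <<'E'
from h import *
st=get_state();print(st['position'],st['opening'],st['contact_force'])
for n in('side','top'):
    s=snap(n,n+'6.png');P=cloud(s);c=s['color'].astype(int);Z=P[...,2]
    red=(c[...,0]>110)&(c[...,1]<50)&(c[...,2]<50)&(Z>.1)&(Z<.3)&(P[...,1]<-.05)
    q=P[red];print(n,len(q))
    if n=='top':
        m=np.median(q,0);q=q[abs(q[:,2]-m[2])<.012];A=np.c_[q[:,:2]-m[:2],np.ones(len(q))];w=np.linalg.lstsq(A,q[:,2],rcond=None)[0];print(m,'slopes',w)
cv2.imwrite('pics/c6.png',cv2.resize(snap('side')['color'][130:330,140:340],(600,600))[:,:,::-1])
E
```

```text
[ 0.46350023 -0.2476011   0.15413474] 0.008792578070066191 [-0.06175078 10.35119042  2.93399298]
side 244
top 1249
[ 0.45842007 -0.16145466  0.17739893] slopes [-0.02603536  0.03652548  0.1771718 ]
```

View pics/c6.png

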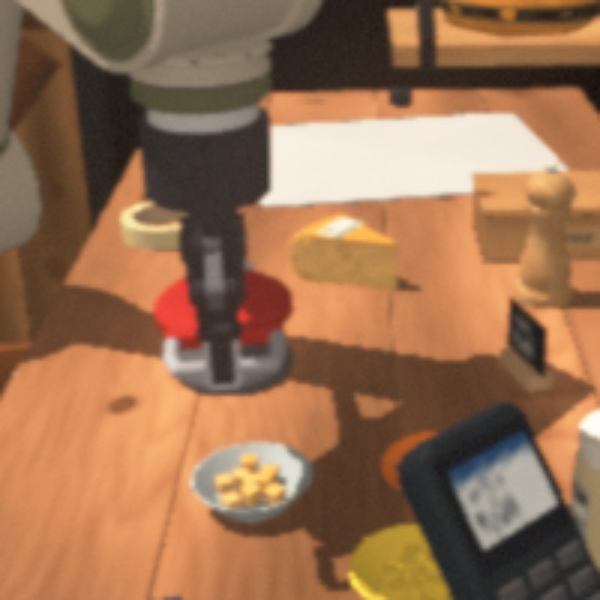

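The head looks level over the dish, with a slope of about 0.04 rad. Releasing, then rising straight up.

Emit:
arm_command([
  [0,0,0,0,0,0,0],
  [0,0,0,0,0,0,0],
  [0.1,0,0,0,0,0,0],
  [0.2,0,0,0,0,0,0],
  [0.28,0,0,0,0,0,0],
  [0.28,0,0,0,0,0,0],
  [0.28,0,0,0,0,0,0],
  [0.28,0,0,0,0,0,0],
  [0.28,0,0,0,0,0,0],
  [0.28,0,0,0,0,0,0],
])

```text
t: 15.7
position: [0.4634, -0.2476, 0.1537]
ee_rot: [[0.993, 0.116, -0.001], [0.116, -0.993, 0.003], [-0.0, -0.003, -1.0]]
contact_force: [0.2, 0.2, -0.4]
opening: 0.0239
```

Emit:
arm_command([
  [0.28,0,0,-4,0,0,0],
  [0.28,0,0,-14,0,0,0],
  [0.28,0,0,-26,0,0,0],
  [0.28,0,0,-40,0,0,0],
  [0.28,0,0,-60,0,0,0],
  [0.28,0,0,-85,0,0,0],
  [0.28,0,0,-110,0,0,0],
  [0.28,0,0,-135,0,0,0],
  [0.28,0,0,-155,0,0,0],
  [0.28,0,0,-165,0,0,0],
])

```text
t: 16.7
position: [0.4637, -0.2482, 0.3213]
ee_rot: [[0.993, 0.116, 0.002], [0.116, -0.993, 0.001], [0.002, -0.0, -1.0]]
contact_force: [-0.1, 0.8, -0.7]
opening: 0.0243
```

Emit:
arm_command([
  [0.28,-5,-10,-2,0,0,0],
  [0.28,-15,-40,-5,0,0,0],
  [0.28,-20,-80,-10,0,0,0],
  [0.28,-20,-125,-20,0,0,0],
  [0.28,-20,-170,-20,0,0,0],
  [0.28,-20,-215,-20,0,0,0],
  [0.28,-20,-260,-20,0,0,0],
  [0.28,-20,-300,-20,0,0,0],
  [0.28,-20,-330,-20,0,0,0],
  [0.28,-20,-345,-20,0,0,0],
])

```text
t: 17.7
position: [0.4019, 0.0945, 0.3408]
ee_rot: [[0.993, 0.119, 0.001], [0.119, -0.993, 0.001], [0.001, -0.001, -1.0]]
contact_force: [-0.3, -0.6, 0.2]
opening: 0.024
```

```bash
python3 - <<'E'
from h import *
st=get_state();print(st['position'],st['opening'],st['contact_force'])
s=snap('top');P=cloud(s);c=s['color'].astype(int);Z=P[...,2]
red=(c[...,0]>110)&(c[...,1]<50)&(c[...,2]<50)&(Z>.1)&(Z<.3)&(P[...,1]<-.05)
q=P[red];m=np.median(q,0);q=q[abs(q[:,2]-m[2])<.012];w=np.linalg.lstsq(np.c_[q[:,:2]-m[:2],np.ones(len(q))],q[:,2],rcond=None)[0]
print('head',cv2.minEnclosingCircle((q[:,:2]*1000).astype(np.float32)),m,'slopes',w)
t=snap('side');P2=cloud(t);a=np.zeros(Z.shape,bool);a[260:320,195:260]=1
a&=(P2[...,2]>.012)&(P2[...,2]<.04);q=P2[a];q=q[(abs(q[:,0]-.465)<.07)&(abs(q[:,1]+.16)<.07)];print('dish side',len(q),cv2.minEnclosingCircle((q[:,:2]*1000).astype(np.float32)))
cv2.imwrite('pics/c7.png',np.hstack([cv2.resize(s['color'][100:350,140:440],(400,333)),cv2.resize(t['color'][130:330,140:380],(400,333))])[:,:,::-1])
E
```

```text
[0.4018864  0.09449066 0.34081599] 0.02396431193144941 [-0.30407097 -0.63145764  0.16299839]
head ((455.1466064453125, -172.93630981445312), 52.20560836791992) [ 0.45406062 -0.16797765  0.17691814] slopes [-0.01488166  0.06105865  0.17659885]
dish side 665 ((467.2363586425781, -159.87257385253906), 46.40464401245117)
```

View pics/c7.png

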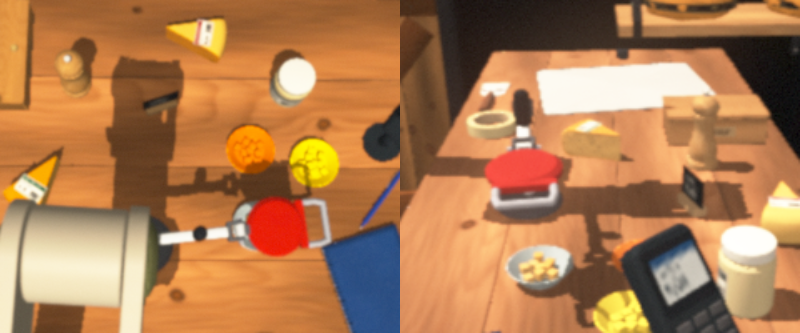

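The lamp head is level over the dish, the bystanders are in place and the hand is clear. Handing in.

```bash
python3 -c "
from h import *
job_done();print(get_state()['t'])"
```

```text
the job is handed in; nothing more can be done
the job is handed in; nothing more can be done
```

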